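# Fetch the carved printing block from its covered slide carrier

### The arm

A 7-joint arm with a two-finger parallel gripper is mounted at the origin on a cart in front of the work surface, level with it; the furniture and walls round the work are solid. World frame = base frame: x ahead of the robot, y to its left, z up, the work surface at z = 0. Lengths are in m, angles in rad, forces in N, time in s.
With the tool pointing down it reaches from about 0.425 to 0.925 m from the base axis. Payload 6.8 kg.
Tool frame: the origin (TCP) lies on the centre line of the jaws, within the pads' length; the fingertips stand 14 mm ahead of it and the grasp point (between the pads) lies 5 mm behind it (r.tips_ahead is the distance from the TCP to the fingertips, in m); z points along the fingers, y is the line along which they close (so a half turn about z gives the same grasp; the last joint's range is limited). The gripper opens to 85 mm and grips with 20 to 120 N. Pads are 22 mm wide; open, the fingers measure 114 mm over their backs; the gripper's body (76 mm by 85 mm) begins 54 mm behind the grasp point. The pads swing forward as they close: fully open they stand 13 mm farther back than shut.
Start: joints at [1.046, 0.477, 0.022, 1.555, -0.011, 1.109, -0.083], TCP at [0.273, -0.617, 0.245] pointing down, gripper open.
Joint ranges: [-2.96, 2.96], [-0.34, 2.1], [-1.41, 1.46], [0.24, 2.44], [-1.37, 4.51], [0.17, 1.92], [-2.96, 2.96]. Speed limits (rad/s): [2.39, 2.39, 3.14, 3.14, 3.14, 3.14, 3.14].

### API

Orientations are given as a rotation vector (axis times angle).
In Python, from bench import r, eyes gives the robot as it stands.
- The arm moves only by the tool step_arm, never from a script. Its argument "rows" is a list of rows, each a list of 6 numbers: the shift along the world's x, y, z in units of 60 cm (1.0 is 60 cm), then the turn, a rotation vector about the world's x, y, z in units of pi rad (1.0 is pi rad). In form: [[x, y, z, rx, ry, rz], ...]. A call has 1 to 5 rows; each row is the pose to reach, as a shift and turn from the pose commanded when the call began, turning the shorter way round; what a row does not reach only later rows make up. A row lasts 1/12 s, in which the tool goes at most 41.7 mm and 7.16 degrees, less where a joint would pass 70% of its speed; a pose out of reach is approached as far as the arm can. A call with a number of a shift or a turn outside -1 to 1 is refused whole. A call with a gripper value outside its range is refused whole. "jaw" is the closure, from 0 (fully open) to 1 (shut), set as the call begins (left out, the last holds). The fingers move at their own pace and stop on an object; "squeeze" is the grip in N (left out, the last holds). Time passes only in rows, so rows that repeat a pose let the fingers close. It gives the time, the measured TCP pose, the force, the opening and the grip force at its end, in the units of the state.
- r.get_obs(): the state, without advancing time (a new reading comes with each control period).
- eyes.grab_frame(name): name is "scene" or "top"; returns the picture (400x640x3 uint8, red, green, blue); there is no depth.
- eyes.camera_info(name): a dict with "mtx" (3x3 intrinsics, pixels), "extrinsics" (4x4, takes a point from camera to world coordinates). Camera axes: x right, y down, z forward; pixel columns grow to the right and rows downward; lengths in m; the calibration is good to about 2 mm. A picture is of the moment at which its call begins. camera_info takes no time and is no camera call.
- r.hand_in(): hands the job in; it is judged then, once.
The state is a dict: "clock": time; "joints": joint angles; "qvel": joint speeds; "tau": joint torques, N m; "tcp_pos": TCP position; "orientation": TCP orientation; "contact_force": force on the tool from outside, world axes, zero at the start; "moment": the same for the moment, N m; "grip_width": finger opening in m; "gripper_force": force on a finger pad.
Only numpy, scipy, OpenCV 4.12 (cv2) and the standard library are available. Lean on these libraries where they do the work, as an engineer would, in place of code of your own. Each camera call takes 0.05 s, during which the arm holds its last target. There are 200 camera calls.

### The job

Push the covered carrier along its rail, cover still shut, out from under the bridge until it clicks into the second station. There, lift the cover by its bar and swing it right over so that it stays open, take out the carved printing block hidden beneath, and show it for comparison with the sketch: hold it level, carved face up, above the middle of the open sketchbook, about a hand's breadth clear of the pages. Finish while still holding it there, with the carrier still in the second station and the cover open, and leave the small things standing around undisturbed.

Things in the scene. Friction and masses are not known exactly. Their poses are not given: they have to be found in the camera images.
- carrier (a joint): Carrier travel in m along a 400 mm rail base lying across the table: 0 = first station under the dark steel bridge (start), 0.150 = second station. Grows to the right (-y of push_post). A sprung ball clicks in at both and pulls in over the last 3 mm; sliding takes 1.5 N, passing a click up to 6 N. It can overshoot, to 0.180. In a station, the pointer on the carrier's front stands at a steel pin.
- push_post (a point): On the axis of the upright black post (14 mm diameter, 49 mm tall, top 85 mm above the table) at the carrier's right end, 15 mm below its top; 35 mm gap between post and carrier body. Rides with the carrier. Axes: x to the back, across the rail; y along the rail to the left; z up. At the start the bridge (top at 120 mm) begins 75 mm to its left.
- cover (a joint): Opening angle in rad of the wooden cover, a hood 94 x 100 mm with 34 mm skirts: 0 shut, 1.57 upright, 2.6 fully open, leaning back. Light (110 g); left alone it falls shut below about 1.6 and falls open above about 1.95.
- cover_bar (a point): Middle of the cover's round lifting bar, 10 mm diameter, 68 mm long, along the rail, 78 mm above the table when shut. It stands in front of the cover on two side arms, level with its top; the gap between bar and cover is 43 mm, room for one finger, the other going in front; the bar can turn between the fingers. 141 mm from the hinge line. Axes when shut as push_post.
- cover_hinge (a point): Middle of the cover's hinge line at the back of the carrier, 78 mm above the table. The hinge line runs along this point's y (along the rail, to the left); x points to the back, z up. Opening swings the bar up and then to the back. Rides with the carrier.
- block_center (a point): Centre of the loose printing block: wood with a grey carved top, 56 mm (its x, across the rail) x 46 mm (its y, along the rail) x 32 mm tall, 90 g. Stands under the cover on the carrier's deck 36 mm above the table, centre 46 mm in front of the hinge line, with 2 mm play between 5 mm high corner ledges; the middles of the two faces across y are clear down to the deck. z out of the carved face.
- sketchbook_center (a point): Middle of the upper face of the open sketchbook (162 x 222 mm, 21 mm thick), which lies fixed on the table to the right of the slide. z up.
- dropper: Small clear dropper bottle with black cap, 22 mm in diameter, 67 mm tall, standing loose; bystander, origin under its centre.
- tube: Small squeezed paint tube, 20 x 60 x 15 mm, lying loose; bystander, origin under its centre.
- orange_sharpener: Ribbed pencil sharpener, 37 x 61 x 34 mm, loose; bystander, origin under its centre.
- ink: Square-shouldered ink bottle with a ribbed cap, 58 x 60 x 69 mm, loose; bystander, origin under its centre.

How it is judged:
On the way, in this order (a step that is already met when the one before it is completed fails the run):
1. the carrier is clicked into the second station with the cover shut (value of joint carrier between 0.146 and 0.154 m and value of joint cover below 0.15 rad), for 0.2 s.
2. the cover is swung over and open, with the carrier in the second station and the block still in it (value of joint carrier between 0.145 and 0.155 m and value of joint cover above 1.9 rad and height (world z) of block_center below 0.06 m), for 0.2 s.
At the end, for the whole second after the job is handed in: The gripper holds the block still and level (within 0.2 rad), carved face up, its centre within 40 mm of the sketchbook's middle seen from above and 90 to 240 mm above the table; the carrier is within 5 mm of the second station and the cover is open beyond 1.9 rad (horizontal distance between block_center and sketchbook_center below 0.04 m and height (world z) of block_center between 0.09 and 0.24 m and angle between block_center's own z axis and vertical below 0.2 rad and contact force between the fingers and block above 1 N and linear speed of block below 0.03 m/s and value of joint carrier between 0.145 and 0.155 m and value of joint cover above 1.9 rad); the arm keeps its last pose, push and grip.
It fails at once if a bystander is shifted by more than 30 mm (distance of any of dropper, tube, orange_sharpener, ink from where it was at the start of the episode above 0.03 m).
It also fails if it takes over 67 s, if anything falls off the work surface, if the arm or the gripper's body presses on something with over 40 N, if the wrist force passes 120 N, or if a joint passes its speed limit or range.

## Working session

There is one attempt and no reset: what is moved stays moved. The work goes in short steps, Python scripts to look and compute and a tool call to move; the robot and the scene stay as the last step left them, time stands still between calls to the robot, and variables do not carry over. Pictures are saved under pics/ and viewed, at most 10 in all, crops included, and the job is handed in when it is done.

Besides the shell and the picture viewer there is one more tool, called after "Request:" as name(argument=value, ...), one argument or row to a line, values as JSON. step_arm: Moves the arm, as the interface text tells. Shifts and turns lie within -1 to 1; 1 stands for 60 cm of shift or pi rad of turn. Its arguments: {"type":"object","properties":{"rows":{"type":"array"},"jaw":{"type":"number"},"squeeze":{"type":"number"}},"required":["rows"]}

```bash
mkdir -p pics; ls; python3 - <<'E'
from bench import r, eyes
import cv2
o=r.get_obs(); print(o['tcp_pos'],o['orientation'],o['clock'],o['grip_width'],r.tips_ahead)
for n in("scene","top"):
    cv2.imwrite(f"pics/{n}0.png",eyes.grab_frame(n)[:,:,::-1]); c=eyes.camera_info(n); print(n,c['mtx'],c['extrinsics'])
E
```

```text
pics
[ 0.2729917  -0.61668248  0.24430162] [-3.07184159e+00 -6.49587982e-01  8.43476137e-04] 0.0 0.08538668839787898 0.014
scene [[432.73713233   0.         318.30964332]
 [  0.         432.73713233 202.65381173]
 [  0.           0.           1.        ]] [[-0.68995146 -0.4983843   0.52495721 -0.00897623]
 [-0.72382017  0.46783893 -0.50715983  0.44549311]
 [ 0.00716508 -0.72989029 -0.68352676  0.78551834]
 [ 0.          0.          0.          1.        ]]
top [[495.96851571   0.         332.59182868]
 [  0.         495.96851571 199.54334198]
 [  0.           0.           1.        ]] [[-0.0271586  -0.98869271  0.14747586  0.34664631]
 [-0.99962963  0.02660519 -0.00572421 -0.06020753]
 [ 0.00173586 -0.1475767  -0.98904909  1.45835289]
 [ 0.          0.          0.          1.        ]]
```

View pics/scene0.png

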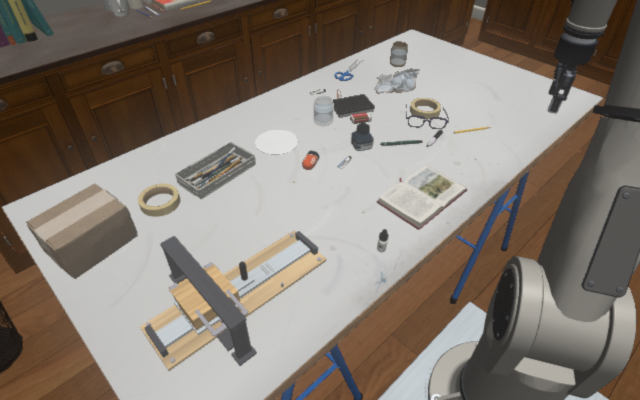

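View pics/top0.png

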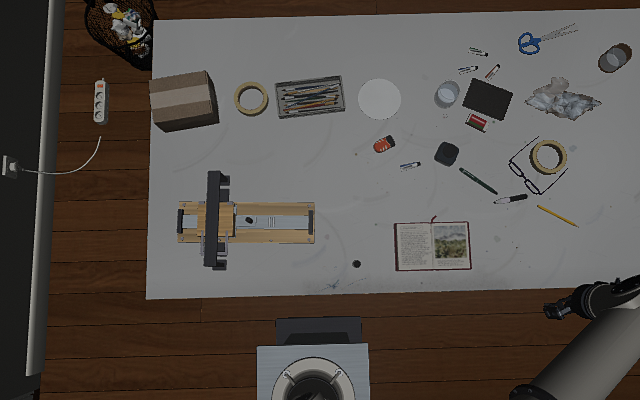

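The scene view shows the bridge at about (205,290), the post at (243,268), the dropper at (383,240) and the sketchbook at (422,195). In the top view the rail is at (245,222), the post at (250,220), the dropper at (356,264), the sketchbook at (433,246) and the arm at lower right. Next I'll enlarge the slide in both views.

```bash
cat > h.py <<'E'
import numpy as np, cv2
from bench import r, eyes
def ray(n,u,v):
    c=eyes.camera_info(n);E=np.array(c['extrinsics'])
    return E[:3,3],E[:3,:3]@np.linalg.solve(np.array(c['mtx']),[u,v,1])
def plane(n,u,v,z):
    o,d=ray(n,u,v);return o+d*(z-o[2])/d[2]
def proj(n,p):
    c=eyes.camera_info(n);E=np.array(c['extrinsics']);q=np.array(c['mtx'])@(E[:3,:3].T@(np.array(p)-E[:3,3]));return q[:2]/q[2]
def tri(a,b):
    (o1,d1),(o2,d2)=ray('top',*a),ray('scene',*b)
    s=np.linalg.lstsq(np.c_[d1,-d2],o2-o1,rcond=None)[0]
    p,q=o1+s[0]*d1,o2+s[1]*d2;return (p+q)/2,np.linalg.norm(p-q)
E
python3 - <<'E'
import cv2,numpy as np
t=cv2.imread('pics/top0.png')[160:280,165:325]; s=cv2.imread('pics/scene0.png')[225:365,135:335]
f=lambda a,k:cv2.resize(a,None,fx=k,fy=k,interpolation=cv2.INTER_CUBIC)
a=f(t,5);cv2.imwrite('pics/t1.png',a);cv2.imwrite('pics/s1.png',f(s,4))
E
```

```text
(no output)
```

View pics/t1.png

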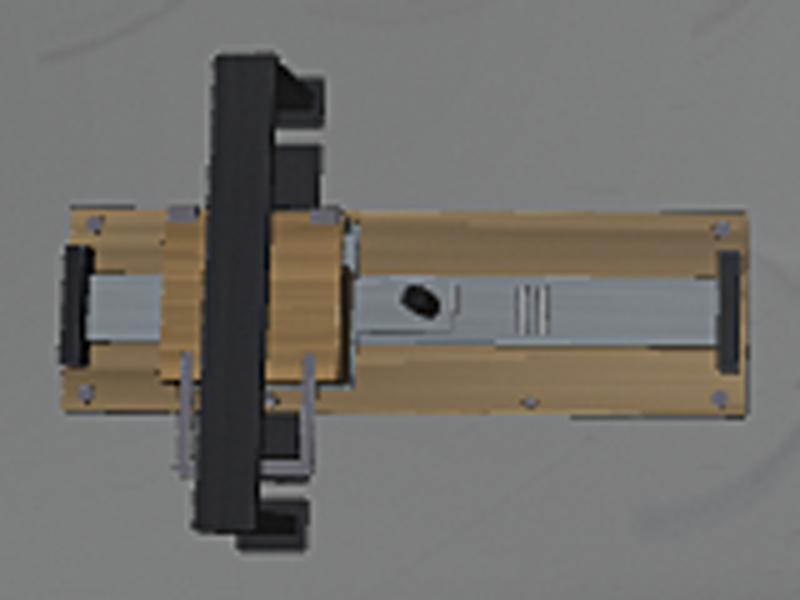

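View pics/s1.png

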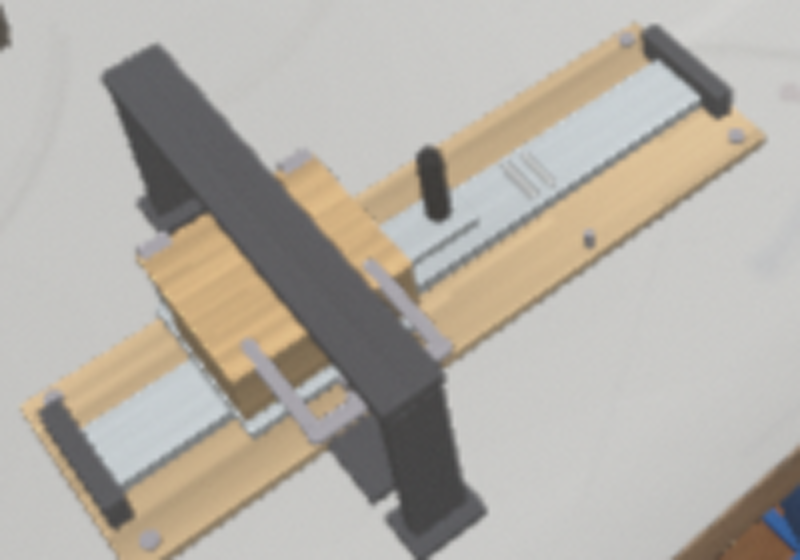

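```bash
python3 - <<'E'
from h import *
np.set_printoptions(precision=4,suppress=True)
T=lambda u,v:(165+(u+.5)/5-.5,160+(v+.5)/5-.5); S=lambda u,v:(135+(u+.5)/4-.5,225+(v+.5)/4-.5)
print('post',tri(T(413,293),S(430,153)), plane('top',*T(413,293),.085),plane('scene',*S(430,153),.085))
for n,p in dict(BL=(70,207),BR=(748,211),FR=(748,415),FL=(63,412)).items(): print(n,plane('top',*T(*p),.015))
for p in ((183,213),(325,215),(183,470),(312,468),(342,380),(162,380)): print('cover',p,plane('top',*T(*p),.078))
for p in ((270,398),(530,402)): print('pin',plane('top',*T(*p),.03))
print('bar right end sc',plane('scene',*S(445,350),.078),'left',plane('scene',*S(318,432),.078))
for p in((217,55),(272,55),(193,530),(255,530)): print('bridge',plane('top',*T(*p),.12))
im=cv2.imread('pics/top0.png');print()
for n,(u,v) in dict(drop=(356,264)).items(): print(n,plane('top',u,v,.067),plane('scene',383,233,.067))
for p in((394,223),(469,222),(471,269),(396,270)): print('book',plane('top',*p,.018))
for p in((384,144),(410,166),(446,154)): print('by',plane('top',*p,.03))
o=r.get_obs();from scipy.spatial.transform import Rotation as R;print(R.from_rotvec(o['orientation']).as_matrix(), proj('top',o['tcp_pos']))
E
```

```text
post (array([0.5033, 0.1685, 0.0897]), np.float64(0.004225080027333022)) [0.5053 0.1708 0.085 ] [0.5051 0.1652 0.085 ]
BL [0.5697 0.3841 0.015 ]
BR [ 0.5566 -0.0143  0.015 ]
FR [ 0.4369 -0.0117  0.015 ]
FL [0.4494 0.3859 0.015 ]
cover (183, 213) [0.5549 0.3011 0.078 ]
cover (325, 215) [0.5516 0.2214 0.078 ]
cover (183, 470) [0.411  0.2994 0.078 ]
cover (312, 468) [0.4102 0.2281 0.078 ]
cover (342, 380) [0.4585 0.2116 0.078 ]
cover (162, 380) [0.4612 0.3117 0.078 ]
pin [0.4532 0.2624 0.03  ]
pin [0.4468 0.113  0.03  ]
bar right end sc [0.4096 0.2277 0.078 ] left [0.4145 0.295  0.078 ]
bridge [0.6359 0.2725 0.12  ]
bridge [0.6351 0.2423 0.12  ]
bridge [0.377  0.2828 0.12  ]
bridge [0.3761 0.2496 0.12  ]

drop [ 0.3711 -0.1284  0.067 ] [ 0.3699 -0.1251  0.067 ]
book [ 0.4875 -0.2457  0.018 ]
book [ 0.4845 -0.4646  0.018 ]
book [ 0.3487 -0.4612  0.018 ]
book [ 0.3517 -0.2453  0.018 ]
by [ 0.7218 -0.2252  0.03  ]
by [ 0.6533 -0.2989  0.03  ]
by [ 0.6866 -0.407   0.03  ]
[[ 0.9144  0.4049 -0.0008]
 [ 0.4049 -0.9144  0.0015]
 [-0.0001 -0.0017 -1.    ]] [563.8332 298.1159]
```

The rail runs at about −2° yaw. I measured these points:

| Point | x | y |
|---|---|---|
| Post (start) | 0.505 | 0.170 |
| Cover bar (start) | 0.411 | 0.263 |
| Hinge (start) | 0.553 | 0.261 |
| Sketchbook | 0.418 | −0.354 |
| Dropper | 0.371 | −0.127 |

They agree with the given sizes: rail 398 mm, bar to hinge 142 mm, pin spacing 150 mm.

Request:
step_arm(
  rows=[
    [0.15, 0.28, 0, 0, 0, 0.178],
    [0.15, 0.28, 0, 0, 0, 0.178],
    [0.15, 0.28, 0, 0, 0, 0.178],
    [0.15, 0.28, 0, 0, 0, 0.178],
    [0.15, 0.28, 0, 0, 0, 0.178],
  ],
  jaw=0.3,
  squeeze=30,
)

```text
clock: 0.52
tcp_pos: [0.3659, -0.4443, 0.2451]
orientation: [-2.765, -1.487, -0.002]
contact_force: [0.5, 0.8, 0.0]
grip_width: 0.0598
gripper_force: 0.0
```

Request:
step_arm(
  rows=[
    [0.167, 0.283, 0, 0, 0, 0.178],
    [0.167, 0.283, 0, 0, 0, 0.178],
    [0.167, 0.283, 0, 0, 0, 0.178],
    [0.167, 0.283, 0, 0, 0, 0.178],
    [0.167, 0.283, 0, 0, 0, 0.178],
  ],
)

```text
clock: 0.93
tcp_pos: [0.4649, -0.276, 0.2453]
orientation: [-2.251, -2.191, -0.002]
contact_force: [0.8, 0.7, -0.8]
grip_width: 0.0597
gripper_force: 0.0
```

Request:
step_arm(
  rows=[
    [0.07, 0.315, 0, 0, 0, 0],
    [0.07, 0.315, 0, 0, 0, 0],
    [0.07, 0.315, 0, 0, 0, 0],
    [0.07, 0.315, 0, 0, 0, 0],
    [0.07, 0.315, 0, 0, 0, 0],
  ],
)

```text
clock: 1.35
tcp_pos: [0.5059, -0.0862, 0.2454]
orientation: [-2.257, -2.184, -0.002]
contact_force: [0.8, 0.3, 0.8]
grip_width: 0.0599
gripper_force: 0.0
```

Request:
step_arm(
  rows=[
    [0, 0.315, 0, 0, 0, 0],
    [0, 0.315, 0, 0, 0, 0],
    [0, 0.315, 0, 0, 0, 0],
    [0, 0.315, 0, 0, 0, 0],
    [0, 0.315, 0, 0, 0, 0],
  ],
)

```text
clock: 1.77
tcp_pos: [0.5048, 0.1037, 0.2455]
orientation: [-2.255, -2.185, -0.003]
contact_force: [0.7, 0.1, 0.3]
grip_width: 0.06
gripper_force: 0.0
```

Request:
step_arm(
  rows=[
    [0, 0.11, 0, 0, 0, 0],
    [0, 0.11, 0, 0, 0, 0],
    [0, 0.11, -0.1, 0, 0, 0],
    [0, 0.11, -0.16, 0, 0, 0],
    [0, 0.11, -0.2, 0, 0, 0],
  ],
)

```text
clock: 2.18
tcp_pos: [0.5054, 0.1647, 0.1236]
orientation: [2.26, 2.181, 0.001]
contact_force: [0.6, -1.5, -0.7]
grip_width: 0.0599
gripper_force: 0.0
```

Request:
step_arm(
  rows=[
    [0, 0, -0.04, 0, 0, 0],
    [0, 0, -0.07, 0, 0, 0],
    [0, 0, -0.1, 0, 0, 0],
    [0, 0, -0.1, 0, 0, 0],
    [0, 0, -0.1, 0, 0, 0],
  ],
)

```text
clock: 2.6
tcp_pos: [0.505, 0.1641, 0.0646]
orientation: [-2.261, -2.18, 0.003]
contact_force: [0.8, 0.8, -0.0]
grip_width: 0.0596
gripper_force: 0.0
```

Request:
step_arm(
  rows=[
    [0, 0, 0, 0, 0, 0],
    [0, 0, 0, 0, 0, 0],
    [0, 0, 0, 0, 0, 0],
    [0, 0, 0, 0, 0, 0],
    [0, 0, 0, 0, 0, 0],
  ],
  jaw=1,
)

```text
clock: 3.02
tcp_pos: [0.5043, 0.1648, 0.0663]
orientation: [-2.26, -2.182, 0.002]
contact_force: [-6.1, -0.7, 9.1]
grip_width: 0.013
gripper_force: 29.3
```

Request:
step_arm(
  rows=[
    [-0.0005, -0.015, 0, 0, 0, 0],
    [-0.001, -0.03, 0, 0, 0, 0],
    [-0.0015, -0.05, 0, 0, 0, 0],
    [-0.0025, -0.075, 0, 0, 0, 0],
    [-0.0033, -0.1, 0, 0, 0, 0],
  ],
)

```text
clock: 3.43
tcp_pos: [0.5023, 0.1056, 0.0663]
orientation: [-2.258, -2.183, 0.0]
contact_force: [-5.6, 2.9, 8.2]
grip_width: 0.0135
gripper_force: 31.1
```

Request:
step_arm(
  rows=[
    [-0.0008, -0.025, 0, 0, 0, 0],
    [-0.0017, -0.05, 0, 0, 0, 0],
    [-0.0025, -0.075, 0, 0, 0, 0],
    [-0.0033, -0.1, 0, 0, 0, 0],
    [-0.004, -0.12, 0, 0, 0, 0],
  ],
)

```text
clock: 3.85
tcp_pos: [0.4997, 0.0322, 0.0662]
orientation: [-2.26, -2.181, 0.002]
contact_force: [-6.8, 1.4, 9.5]
grip_width: 0.013
gripper_force: 31.4
```

Request:
step_arm(
  rows=[
    [-0.0003, -0.01, 0, 0, 0, 0],
    [-0.0006, -0.018, 0, 0, 0, 0],
    [-0.0008, -0.025, 0, 0, 0, 0],
    [-0.001, -0.03, 0, 0, 0, 0],
    [-0.001, -0.03, 0, 0, 0, 0],
  ],
)

```text
clock: 4.27
tcp_pos: [0.4991, 0.015, 0.0662]
orientation: [-2.259, -2.182, 0.003]
contact_force: [-7.9, 0.4, 12.4]
grip_width: 0.013
gripper_force: 31.5
```

```bash
python3 - <<'E'
from h import *
o=r.get_obs();print(o['tcp_pos'],o['contact_force'])
a=eyes.grab_frame('top')[:,:,::-1][190:270,165:325];b=eyes.grab_frame('scene')[:,:,::-1][225:365,135:335]
cv2.imwrite('pics/t2.png',cv2.resize(a,None,fx=5,fy=5,interpolation=2));cv2.imwrite('pics/s2.png',cv2.resize(b,None,fx=4,fy=4,interpolation=2))
E
```

```text
[0.4991451  0.01503106 0.06621988] [-7.94439424  0.40387417 12.44521987]
```

View pics/s2.png

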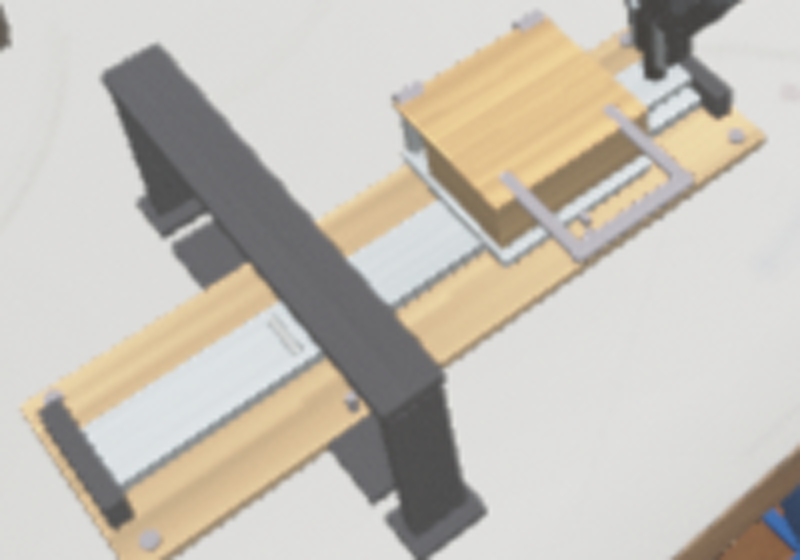

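The carrier is at the second station: its pointer meets the pin near crop (586,225), the cover is shut and the TCP has travelled 149.8 mm. I'll release, rise and measure the bar.

Request:
step_arm(
  rows=[
    [0, 0, 0, 0, 0, 0],
    [0, 0, 0, 0, 0, 0],
    [0, 0, 0, 0, 0, 0],
    [0, 0, 0.05, 0, 0, 0],
    [0, 0, 0.11, 0, 0, 0],
  ],
  jaw=0.4,
)

```text
clock: 4.78
tcp_pos: [0.4986, 0.0143, 0.13]
orientation: [-2.257, -2.179, 0.006]
contact_force: [1.2, -0.4, 0.2]
grip_width: 0.0513
gripper_force: 0.0
```

Request:
step_arm(
  rows=[
    [0, 0, 0.07, 0, 0, 0],
    [0, 0, 0.14, 0, 0, 0],
    [0, 0, 0.2, 0, 0, 0],
    [0, 0, 0.2, 0, 0, 0],
    [0, 0, 0.2, 0, 0, 0],
  ],
)

```text
clock: 5.2
tcp_pos: [0.5021, 0.0146, 0.2538]
orientation: [2.258, 2.178, 0.006]
contact_force: [-0.2, -0.3, -0.9]
grip_width: 0.0513
gripper_force: 0.0
```

```bash
python3 - <<'E'
from h import *
np.set_printoptions(precision=4,suppress=True)
S=lambda u,v:(135+(u+.5)/4-.5,225+(v+.5)/4-.5)
for p in((583,250),(688,180),(318,427),(443,348)): print(plane('scene',*S(*p),.078))
o=r.get_obs();print(o['tcp_pos'],o['contact_force'],o['joints'],o['grip_width'],o['clock'])
a=eyes.grab_frame('top')[:,:,::-1][170:280,205:325]
cv2.imwrite('pics/t3.png',cv2.resize(a,None,fx=5,fy=5,interpolation=2))
E
```

```text
[0.4088 0.1439 0.078 ]
[0.4053 0.0768 0.078 ]
[0.4166 0.2936 0.078 ]
[0.4112 0.2277 0.078 ]
[0.5021 0.0146 0.2538] [-0.201  -0.2707 -0.9214] [ 0.3706  0.2343 -0.6028  1.9223  0.1566  1.0251 -0.3367] 0.05125614426363269 5.2
```

View pics/t3.png

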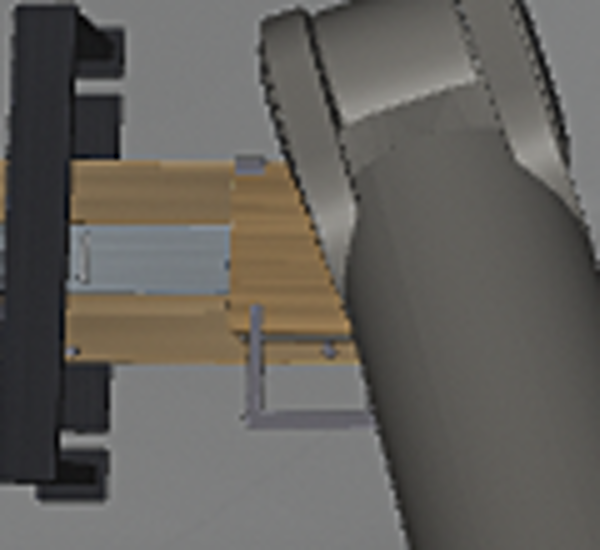

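Request:
step_arm(
  rows=[
    [-0.11, 0.163, -0.13, 0, 0.1, 0],
    [-0.11, 0.163, -0.13, 0, 0.1, 0],
    [-0.11, 0.163, -0.13, 0, 0.1, 0],
    [-0.11, 0.163, -0.13, 0, 0.1, 0],
    [-0.11, 0.163, -0.13, 0, 0.1, 0],
  ],
  jaw=0.58,
)

```text
clock: 5.67
tcp_pos: [0.4302, 0.1149, 0.1695]
orientation: [-2.079, -2.019, 0.341]
contact_force: [-0.4, 0.0, 0.1]
grip_width: 0.036
gripper_force: 0.0
```

```bash
python3 - <<'E'
from h import *
from scipy.spatial.transform import Rotation as R
o=r.get_obs();M=R.from_rotvec(o['orientation']).as_matrix();print(o['tcp_pos'],o['grip_width'],M.round(3),o['joints'].round(2) if hasattr(o['joints'],'round') else o['joints'])
t=np.array([.407,.112,.078])+.005*M[:,2];print((t-o['tcp_pos'])/.6)
E
```

```text
[0.43018308 0.1149391  0.16948168] 0.03603689027277309 [[ 0.028  0.948 -0.318]
 [ 1.    -0.03  -0.001]
 [-0.01  -0.318 -0.948]] [ 0.18  0.45 -0.64  1.93  0.13  1.15 -0.55]
[-0.04128834 -0.00490808 -0.16037027]
```

Request:
step_arm(
  rows=[
    [0.012, -0.005, 0, 0, 0, 0],
    [0.0, -0.005, -0.035, 0, 0, 0],
    [-0.012, -0.005, -0.07, 0, 0, 0],
    [-0.018, -0.005, -0.09, 0, 0, 0],
    [-0.018, -0.005, -0.09, 0, 0, 0],
  ],
)

```text
clock: 6.08
tcp_pos: [0.4227, 0.107, 0.1175]
orientation: [-2.092, -2.014, 0.336]
contact_force: [-0.0, 0.3, 0.2]
grip_width: 0.0355
gripper_force: 0.0
```

```bash
python3 - <<'E'
from h import *
from scipy.spatial.transform import Rotation as R
o=r.get_obs();M=R.from_rotvec(o['orientation']).as_matrix();print(o['tcp_pos'],o['contact_force'],o['clock'])
t=np.array([.407,.112,.078])+.005*M[:,2];print((t-o['tcp_pos'])/.6)
b=eyes.grab_frame('scene')[:,:,::-1][215:335,195:345]
cv2.imwrite('pics/s4.png',cv2.resize(b,None,fx=5,fy=5,interpolation=2))
E
```

```text
[0.42273626 0.10698656 0.11753162] [-0.02069602  0.27417942  0.22531966] 6.0833
[-0.02882854  0.00834492 -0.0738029 ]
```

View pics/s4.png

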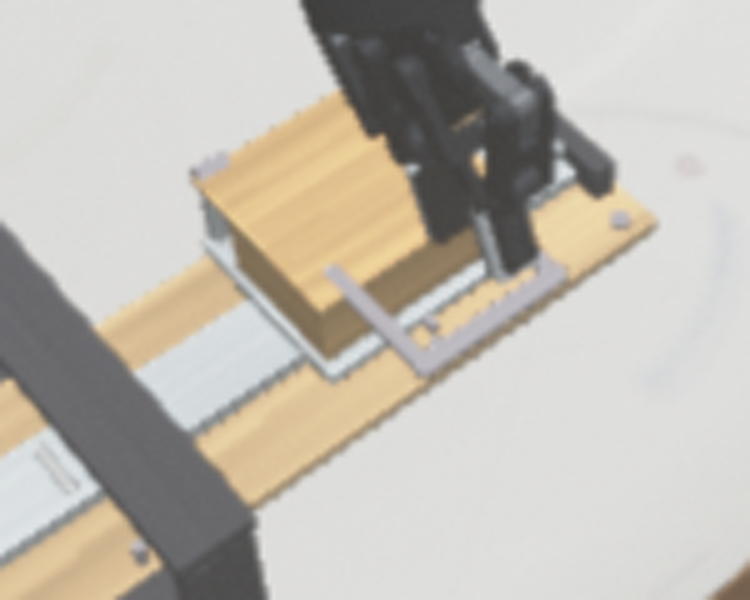

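Both fingers are above the bar plane: the rear tip is at crop (435,238) and the front tip at (515,272). The bar runs from (425,370) to (558,272). I'll check the tip midpoint against the kinematics.

```bash
python3 - <<'E'
from h import *
S=lambda u,v:np.array((195+(u+.5)/5-.5,215+(v+.5)/5-.5))
for p in((.418+.017+.007,.107,.098),(.418-.017-.007,.107,.110),(.407,.112,.078)): print(((proj('scene',p)+.5-[195,215])*5-.5).round())
E
```

```text
[443. 233.]
[522. 283.]
[493. 320.]
```

Request:
step_arm(
  rows=[
    [-0.008, 0.006, -0.02, 0, 0, 0],
    [-0.016, 0.008, -0.04, 0, 0, 0],
    [-0.023, 0.008, -0.058, 0, 0, 0],
    [-0.029, 0.008, -0.073, 0, 0, 0],
    [-0.029, 0.008, -0.073, 0, 0, 0],
  ],
)

```text
clock: 6.55
tcp_pos: [0.4061, 0.1133, 0.075]
orientation: [-2.091, -2.016, 0.333]
contact_force: [0.2, -0.4, 0.7]
grip_width: 0.036
gripper_force: 0.0
```

Request:
step_arm(
  rows=[
    [0, 0, 0, 0, 0, 0],
    [0, 0, 0, 0, 0, 0],
    [0, 0, 0, 0, 0, 0],
    [0, 0, 0, 0, 0, 0],
    [0, 0, 0, 0, 0, 0],
  ],
  jaw=1,
  squeeze=25,
)

```text
clock: 6.97
tcp_pos: [0.407, 0.1142, 0.0763]
orientation: [-2.091, -2.018, 0.33]
contact_force: [-0.3, -0.7, 5.8]
grip_width: 0.009
gripper_force: 24.6
```

Request:
step_arm(
  rows=[
    [0.0012, 0, 0.0235, 0, 0, 0],
    [0.0047, -0.0002, 0.0467, 0, 0, 0],
    [0.0105, -0.0003, 0.0694, 0, 0, 0],
    [0.0185, -0.0006, 0.0915, 0, 0, 0],
    [0.0288, -0.001, 0.1127, 0, 0, 0],
  ],
)

```text
clock: 7.38
tcp_pos: [0.4237, 0.1134, 0.1439]
orientation: [-2.091, -2.018, 0.331]
contact_force: [1.7, -0.1, -2.9]
grip_width: 0.009
gripper_force: 24.3
```

Request:
step_arm(
  rows=[
    [0.0122, -0.0004, 0.02, 0, 0, 0],
    [0.0265, -0.0009, 0.0387, 0, 0, 0],
    [0.0425, -0.0014, 0.0559, 0, 0, 0],
    [0.0601, -0.002, 0.0714, 0, 0, 0],
    [0.0792, -0.0026, 0.085, 0, 0, 0],
  ],
)

```text
clock: 7.8
tcp_pos: [0.4687, 0.112, 0.1954]
orientation: [-2.087, -2.016, 0.339]
contact_force: [-9.4, -1.4, 9.1]
grip_width: 0.0088
gripper_force: 24.6
```

Request:
step_arm(
  rows=[
    [0.0195, -0.0007, 0.0147, 0, 0, 0],
    [0.0408, -0.0014, 0.0243, 0, 0, 0],
    [0.0631, -0.0021, 0.0327, 0, 0, 0],
    [0.0861, -0.0029, 0.0379, 0, 0, 0],
    [0.1094, -0.0036, 0.0407, 0, 0, 0],
  ],
)

```text
clock: 8.22
tcp_pos: [0.5372, 0.1098, 0.2203]
orientation: [-2.091, -2.018, 0.331]
contact_force: [-2.5, -0.8, 6.5]
grip_width: 0.0089
gripper_force: 25.4
```

Request:
step_arm(
  rows=[
    [0.0235, -0.0008, 0.0005, 0, 0, 0],
    [0.0469, -0.0015, -0.0014, 0, 0, 0],
    [0.07, -0.0023, -0.0055, 0, 0, 0],
    [0.0926, -0.0031, -0.012, 0, 0, 0],
    [0.1144, -0.0038, -0.0207, 0, 0, 0],
  ],
)

```text
clock: 8.63
tcp_pos: [0.6062, 0.1073, 0.2067]
orientation: [-2.091, -2.017, 0.331]
contact_force: [-2.7, 0.2, -0.5]
grip_width: 0.0085
gripper_force: 25.8
```

Request:
step_arm(
  rows=[
    [0.0208, -0.0007, -0.0108, 0, 0, 0],
    [0.0405, -0.0013, -0.0237, 0, 0, 0],
    [0.0588, -0.0019, -0.0385, 0, 0, 0],
    [0.0755, -0.0025, -0.055, 0, 0, 0],
    [0.0755, -0.0025, -0.055, 0, 0, 0],
  ],
)

```text
clock: 9.05
tcp_pos: [0.6529, 0.1055, 0.1711]
orientation: [-2.093, -2.017, 0.329]
contact_force: [1.9, -1.5, 1.7]
grip_width: 0.0089
gripper_force: 26.7
```

Request:
step_arm(
  rows=[
    [0, 0, 0, 0, 0, 0],
    [0, 0, 0, 0, 0, 0],
    [0, 0, 0, 0, 0, 0],
    [0, 0, 0, 0, 0, 0],
    [0, 0, 0, 0, 0, 0],
  ],
  jaw=0.5,
)

```text
clock: 9.47
tcp_pos: [0.6505, 0.1062, 0.1734]
orientation: [-2.09, -2.018, 0.331]
contact_force: [0.8, 0.6, 0.3]
grip_width: 0.0425
gripper_force: 0.1
```

Request:
step_arm(
  rows=[
    [0.01, 0, 0.04, 0, 0, 0],
    [0.02, 0, 0.08, 0, 0, 0],
    [0.02, 0, 0.13, 0, 0, 0],
    [0.0, 0, 0.18, 0, 0, 0],
    [0.0, 0, 0.18, 0, 0, 0],
  ],
)

```text
clock: 9.88
tcp_pos: [0.6516, 0.1077, 0.2883]
orientation: [-2.093, -2.022, 0.32]
contact_force: [1.4, 1.3, 0.1]
grip_width: 0.0428
gripper_force: 0.0
```

```bash
python3 - <<'E'
from h import *
o=r.get_obs();print(o['tcp_pos'],o['joints'],o['clock'])
b=eyes.grab_frame('scene')[:,:,::-1][195:335,165:365]
cv2.imwrite('pics/s5.png',cv2.resize(b,None,fx=4,fy=4,interpolation=2))
E
```

```text
[0.6516371  0.10768842 0.28832376] [ 0.10086894  0.65142413 -0.55771852  1.27029159  0.20499398  1.58741557
 -0.46792057] 9.8833
```

View pics/s5.png

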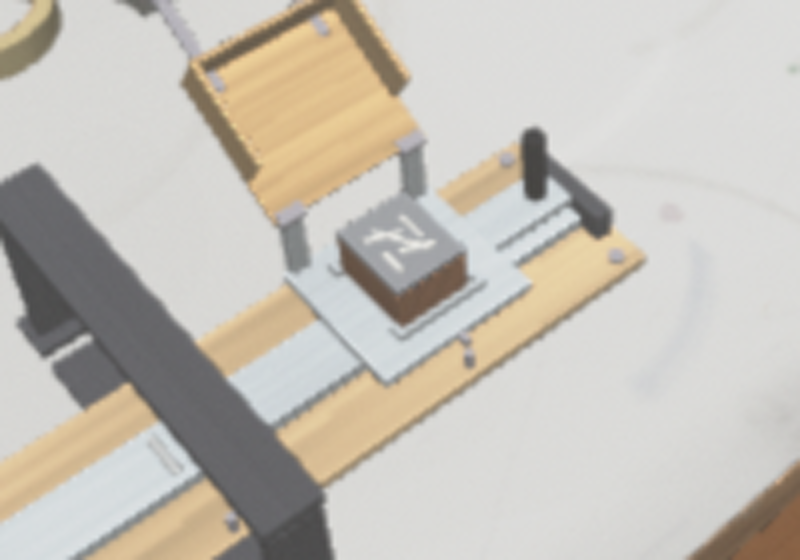

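The cover is lying open, leaning back, and the carrier pointer at (465,338) still meets the pin. The block stands in its ledges with its top centre at crop (402,244).

Request:
step_arm(
  rows=[
    [-0.245, 0, 0, 0, -0.1, 0],
    [-0.245, 0, 0, 0, -0.1, 0],
    [-0.245, 0, 0, 0, -0.1, 0],
    [-0.245, 0, 0, 0, -0.1, 0],
    [-0.245, 0, 0, 0, -0.1, 0],
  ],
  jaw=0,
)

```text
clock: 10.35
tcp_pos: [0.4959, 0.1058, 0.2798]
orientation: [2.256, 2.186, -0.01]
contact_force: [-0.0, -0.0, -0.4]
grip_width: 0.0857
gripper_force: 0.0
```

Request:
step_arm(
  rows=[
    [0, 0, 0, 0, 0, 0.19],
    [0, 0, 0, 0, 0, 0.19],
    [0, 0, 0, 0, 0, 0.19],
    [0, 0, 0, 0, 0, 0.19],
    [0, 0, 0, 0, 0, 0.19],
  ],
)

```text
clock: 10.77
tcp_pos: [0.5036, 0.1058, 0.2805]
orientation: [-1.51, -2.754, 0.001]
contact_force: [-0.3, -0.4, 0.1]
grip_width: 0.0853
gripper_force: 0.0
```

Request:
step_arm(
  rows=[
    [0, 0, 0, 0, 0, 0.19],
    [0, 0, 0, 0, 0, 0.19],
    [0, 0, 0, 0, 0, 0.19],
    [0, 0, 0, 0, 0, 0.19],
    [0, 0, 0, 0, 0, 0.19],
  ],
)

```text
clock: 11.18
tcp_pos: [0.5036, 0.1057, 0.2805]
orientation: [-0.634, -3.076, 0.0]
contact_force: [-0.9, -0.4, 0.6]
grip_width: 0.0854
gripper_force: 0.0
```

Request:
step_arm(
  rows=[
    [0, 0, 0, 0, 0, 0.12],
    [0, 0, 0, 0, 0, 0.12],
    [0, 0, 0, 0, 0, 0.12],
    [0, 0, 0, 0, 0, 0.12],
    [0, 0, 0, 0, 0, 0.12],
  ],
)

```text
clock: 11.6
tcp_pos: [0.5037, 0.1058, 0.2806]
orientation: [-0.062, -3.14, -0.0]
contact_force: [0.7, -0.1, 0.2]
grip_width: 0.0852
gripper_force: 0.0
```

```bash
python3 - <<'E'
from h import *
from scipy.spatial.transform import Rotation as R
np.set_printoptions(precision=4,suppress=True)
S=lambda u,v:(165+(u+.5)/4-.5,195+(v+.5)/4-.5)
for p in((402,244),(338,237),(402,195),(467,250),(400,293)): print(plane('scene',*S(*p),.068))
o=r.get_obs();print(o['tcp_pos'],R.from_rotvec(o['orientation']).as_matrix(),np.array(o['joints']),o['grip_width'],o['clock'])
E
```

```text
[0.4999 0.1108 0.068 ]
[0.5273 0.1328 0.068 ]
[0.5273 0.089  0.068 ]
[0.4729 0.0881 0.068 ]
[0.4746 0.1322 0.068 ]
[0.5037 0.1058 0.2806] [[-0.9992  0.0395 -0.0009]
 [ 0.0395  0.9992  0.0003]
 [ 0.0009  0.0003 -1.    ]] [ 0.4386  0.2972 -0.9119  1.8457  0.2589  1.1246  0.9659] 0.08523577400986403 11.6
```

Request:
step_arm(
  rows=[
    [-0.007, 0.008, -0.06, 0, 0, 0],
    [-0.007, 0.008, -0.12, 0, 0, 0],
    [-0.007, 0.008, -0.18, 0, 0, 0],
    [-0.007, 0.008, -0.23, 0, 0, 0],
    [-0.007, 0.008, -0.26, 0, 0, 0],
  ],
)

```text
clock: 12.02
tcp_pos: [0.4977, 0.11, 0.1217]
orientation: [-0.062, -3.137, 0.002]
contact_force: [-0.5, -0.2, -0.1]
grip_width: 0.0851
gripper_force: 0.0
```

Request:
step_arm(
  rows=[
    [0, 0, -0.03, 0, 0, 0],
    [0, 0, -0.06, 0, 0, 0],
    [0, 0, -0.09, 0, 0, 0],
    [0, 0, -0.11, 0, 0, 0],
    [0, 0, -0.115, 0, 0, 0],
  ],
)

```text
clock: 12.43
tcp_pos: [0.4983, 0.1104, 0.0542]
orientation: [-0.059, -3.138, 0.001]
contact_force: [-0.9, 0.4, -0.1]
grip_width: 0.0855
gripper_force: 0.0
```

Request:
step_arm(
  rows=[
    [0, 0, 0, 0, 0, 0],
    [0, 0, 0, 0, 0, 0],
    [0, 0, 0, 0, 0, 0],
    [0, 0, 0, 0, 0, 0],
    [0, 0, 0, 0, 0, 0],
  ],
  jaw=1,
  squeeze=30,
)

```text
clock: 12.85
tcp_pos: [0.5003, 0.1112, 0.0573]
orientation: [0.057, 3.139, 0.001]
contact_force: [-1.5, 0.7, 5.3]
grip_width: 0.0453
gripper_force: 31.4
```

Request:
step_arm(
  rows=[
    [0, 0, 0.005, 0, 0, 0],
    [0, 0, 0.015, 0, 0, 0],
    [0, 0, 0.03, 0, 0, 0],
    [0, 0, 0.05, 0, 0, 0],
    [0, 0, 0.08, 0, 0, 0],
  ],
)

```text
clock: 13.27
tcp_pos: [0.4987, 0.1106, 0.1046]
orientation: [-0.056, -3.139, 0.0]
contact_force: [-1.1, 0.2, -1.4]
grip_width: 0.0457
gripper_force: 30.9
```

Request:
step_arm(
  rows=[
    [0, 0, 0.03, 0, 0, 0],
    [0, 0, 0.06, 0, 0, 0],
    [0, 0, 0.1, 0, 0, 0],
    [0, 0, 0.13, 0, 0, 0],
    [0, 0, 0.15, 0, 0, 0],
  ],
)

```text
clock: 13.68
tcp_pos: [0.5001, 0.1114, 0.197]
orientation: [0.055, 3.138, 0.001]
contact_force: [-0.1, -1.0, -1.0]
grip_width: 0.0453
gripper_force: 30.9
```

Request:
step_arm(
  rows=[
    [-0.005, -0.03, 0, 0, 0, 0],
    [-0.014, -0.08, 0, 0, 0, 0],
    [-0.023, -0.13, 0, 0, 0, 0],
    [-0.034, -0.19, 0, 0, 0, 0],
    [-0.043, -0.25, 0, 0, 0, 0],
  ],
)

```text
clock: 14.1
tcp_pos: [0.4728, -0.0401, 0.1946]
orientation: [-0.054, -3.141, 0.0]
contact_force: [0.6, -0.0, -0.8]
grip_width: 0.0456
gripper_force: 31.0
```

Request:
step_arm(
  rows=[
    [-0.009, -0.055, 0, 0, 0, 0],
    [-0.018, -0.11, 0, 0, 0, 0],
    [-0.027, -0.165, 0, 0, 0, 0],
    [-0.036, -0.22, 0, 0, 0, 0],
    [-0.045, -0.27, 0, 0, 0, 0],
  ],
)

```text
clock: 14.52
tcp_pos: [0.4458, -0.2032, 0.1946]
orientation: [-0.057, -3.141, 0.001]
contact_force: [1.3, 0.1, -1.5]
grip_width: 0.0453
gripper_force: 31.0
```

Request:
step_arm(
  rows=[
    [-0.009, -0.055, 0, 0, 0, 0],
    [-0.018, -0.11, -0.02, 0, 0, 0],
    [-0.027, -0.165, -0.05, 0, 0, 0],
    [-0.036, -0.21, -0.08, 0, 0, 0],
    [-0.045, -0.25, -0.1, 0, 0, 0],
  ],
)

```text
clock: 14.93
tcp_pos: [0.4181, -0.3531, 0.133]
orientation: [-0.059, -3.14, -0.001]
contact_force: [-0.0, 0.6, -1.0]
grip_width: 0.0455
gripper_force: 31.0
```

Request:
step_arm(
  rows=[
    [0, 0, 0, 0, 0, 0],
    [0, 0, 0, 0, 0, 0],
    [0, 0, 0, 0, 0, 0],
    [0, 0, 0, 0, 0, 0],
    [0, 0, 0, 0, 0, 0],
  ],
)

```text
clock: 15.35
tcp_pos: [0.4206, -0.35, 0.135]
orientation: [0.052, 3.14, -0.001]
contact_force: [0.3, -0.4, -1.6]
grip_width: 0.0454
gripper_force: 31.2
```

```bash
python3 - <<'E'
from h import *
o=r.get_obs();print(o['tcp_pos'],o['gripper_force'],np.abs(o['qvel']).max())
cv2.imwrite('pics/s6.png',cv2.resize(eyes.grab_frame('scene')[:,:,::-1][80:360,110:510],None,fx=2,fy=2,interpolation=2))
E
```

```text
[ 0.42055999 -0.35001112  0.1350022 ] 31.187673658132553 0.00659273716302885
```

View pics/s6.png

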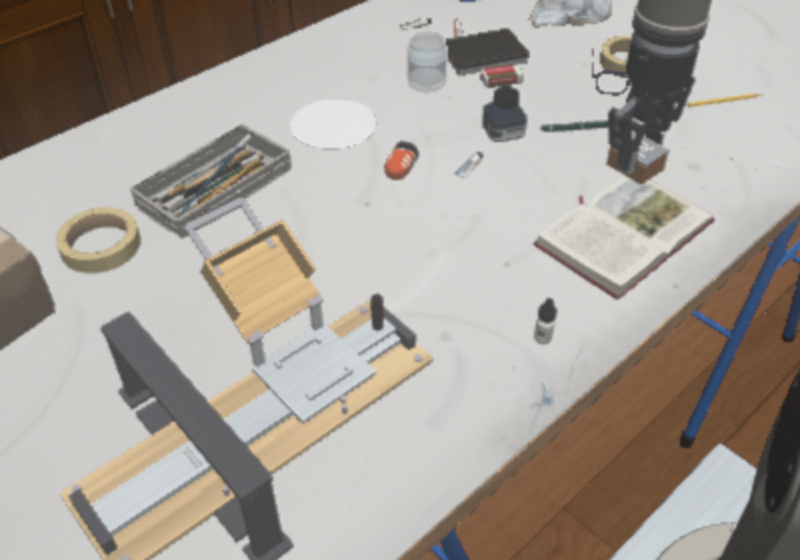

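The block is held level, carved face up, at (640,160), above the sketchbook. The cover is open at (260,280), the carrier pointer meets its pin at (345,405), and the bystanders are standing where they were.

```bash
python3 -c "
from bench import r
print(r.hand_in())"
```

```text
the job is handed in; nothing more can be done
None
```

I handed the job in with the block held level, carved face up, over the middle of the sketchbook, the carrier still in the second station, the cover open and the bystanders undisturbed in the last picture; the hand-in returned no verdict.

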